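# Turn the spice row round into the other rack

## Task

Move the four jars from the white spice rack into the empty dark grey rack, one to a compartment, in reverse order: the jar that now stands furthest left in the white rack goes furthest right in the grey one, and so on through the row (left and right as seen from the robot). Keep the jars upright, set each down gently on the rack's floor rather than dropping it, and leave the mug and the tin where they are.

Things in the scene. Friction and masses are not known exactly. Their poses are not given: they have to be found in the camera images.
- green_jar: round glass spice jar with a green lid and a green label, 46 mm diameter, 106 mm high, 0.11 kg or so, its lid (45 mm) the top 20 mm. Origin: centre of its underside; z up along its axis
- brown_jar: round spice jar with a dark brown lid, 41 mm diameter, 105 mm high, 0.11 kg or so, lid (40 mm) the top 20 mm. Origin: centre of its underside; z up along its axis
- salt_shaker: round glass salt shaker with a grey domed top, body 44 mm diameter and 74 mm high, with the top (34 mm diameter) 90 mm high in all, 0.1 kg or so. Origin: centre of its underside; z up along its axis
- red_jar: round jar with a bright red lid and a pale paper band, 43 mm diameter, 100 mm high, 0.11 kg or so. Origin: centre of its underside; z up along its axis
- green_label: flat green label, 18 x 40 x 1.6 mm, stuck on the front ledge of the white rack, centred in front of the compartment in which the green-lidded jar stands at the start; it is fixed and stays there as a mark. Origin: middle of its underside; axes as those of the white rack
- brown_label: flat dark brown label, 18 x 40 x 1.6 mm, stuck on the front ledge of the white rack, centred in front of the compartment in which the brown-lidded jar stands at the start; it is fixed and stays there as a mark. Origin: middle of its underside; axes as those of the white rack
- grey_label: flat mid grey label, 18 x 40 x 1.6 mm, stuck on the front ledge of the white rack, centred in front of the compartment in which the salt shaker stands at the start; it is fixed and stays there as a mark. Origin: middle of its underside; axes as those of the white rack
- red_label: flat red label, 18 x 40 x 1.6 mm, stuck on the front ledge of the white rack, centred in front of the compartment in which the red-lidded jar stands at the start; it is fixed and stays there as a mark. Origin: middle of its underside; axes as those of the white rack
- white_rack: white rack of the jars, 66 x 258 mm, with a label ledge on its front (to x = -57 mm, 20 mm high). 4 compartments along its y, centres y = +96, +32, -32, -96 mm, x = 0, each 61 x 61 mm inside; floor 6 mm, wall tops 22 mm above the worktop; wire along the back 40 mm high. Fixed. Origin: middle of the row, on the worktop; x points away from the robot, y to its left (turned up to 0.17 rad)
- grey_rack: dark grey rack, 66 x 258 mm, empty at the start. 4 compartments along its y, centres y = +96, +32, -32, -96 mm, x = 0, each 61 x 61 mm inside; floor 6 mm, wall tops 22 mm above the worktop; wire along the back 40 mm high. Fixed. Origin: middle of the row, on the worktop; x points away from the robot, y to its left (turned up to 0.17 rad)
- mug: white mug with blue flowers, 82 x 114 x 91 mm, a bystander to leave alone. Origin: centre of its underside
- tin: food tin, 57 mm diameter, 72 mm high, a bystander to leave alone. Origin: centre of its underside

How it is judged:
By the outcome, as a careful person would: the job done as asked, in the order asked, and still so for the second after the job is handed in, with the robot touching nothing.
It also fails if it takes over 104 s, if anything falls off the work surface, if the arm or the gripper's body presses on something with over 40 N, if the wrist force passes 120 N, or if a joint passes its speed limit or range.

## Robot

A 6-joint arm with a two-finger parallel gripper is mounted at the origin on a cart in front of the work surface, level with it; the furniture and walls round the work are solid. World frame = base frame: x ahead of the robot, y to its left, z up, the work surface at z = 0. Lengths are in m, angles in degrees, forces in N, time in s.
With the tool pointing down it reaches from about 0.25 to 0.725 m from the base axis. Payload 9.7 kg.
Tool frame: the origin (TCP) lies between the finger pads; the fingertips stand 19 mm ahead of it and the grasp point (between the pads) is the TCP; z points along the fingers, y is the line along which they close (so a half turn about z gives the same grasp; the last joint's range is limited). The gripper opens to 85 mm and grips with 20 to 120 N. Pads are 22 mm wide; open, the fingers measure 114 mm over their backs; the gripper's body (76 mm by 85 mm) begins 54 mm behind the grasp point. The pads swing forward as they close: fully open they stand 13 mm farther back than shut.
Start: joints at [-72.651, 4.979, 10.078, 95.1, 0, 90], TCP at [0.164, -0.525, 0.25] pointing down, gripper open.
Joint ranges: [-179.16, 179.16], [-48.56, 103.87], [-65.8, 70.77], [-126.05, 130.52], [-82.76, 87.17], [-180, 180]. Speed limits (degrees/s): [127.2, 127.2, 147.25, 180, 180, 180].

## Interface

Orientations are given as [roll, pitch, yaw] about the fixed x, y, z axes, in that order (R = Rz(yaw) Ry(pitch) Rx(roll)).
In Python, from workcell import telemetry, camera, calibration, workorder gives the robot as it stands.
- The arm moves only by the tool play_rows, never from a script. Its argument "increments" is a list of rows, each a list of 3 entries, a list of its own where there are three numbers: the shift along the tool's x, y, z in mm, then the turn, a rotation vector about the tool's x, y, z in degrees, then the closure, from 0 (fully open) to 1 (shut). In form: [[[x, y, z], [ax, ay, az], jaw], ...]. A call has 1 to 20 rows; each row is the pose to reach, as a shift and turn from the pose commanded when the call began, along the tool's axes at that moment; what a row does not reach only later rows make up. A row lasts 1/10 s, in which the tool goes at most 50 mm and 8.59 degrees, less where a joint would pass 70% of its speed; a pose out of reach is approached as far as the arm can. A call with a gripper value outside its range is refused whole. The fingers move at their own pace and stop on an object; "grip_force" is the grip in N (left out, the last holds). Time passes only in rows, so rows that repeat a pose let the fingers close. It gives the time, the measured TCP pose, the force, the opening and the grip force at its end, in the units of the state.
- telemetry.get_obs(): the state, without advancing time (a new reading comes with each control period).
- camera(name): name is "scene" or "top" or "wrist"; returns (picture, depth): 400x640x3 uint8, red, green, blue; 400x640 float32, m along the optical axis (not along the pixel's ray), 0 where there is no reading.
- calibration(name): a dict with "vertical_fov" (degrees; the focal length in pixels is half the picture's height over the tangent of half this angle, whatever the lens; pixels are square), "cx", "cy" (the principal point, pixels), "rvec" (rotation vector, rad) and "tvec" (3), from world to camera coordinates, as OpenCV has them; the wrist camera has in their place "hand_eye" (4x4, takes a point from camera to tool coordinates, whose origin is the TCP and whose axes are the flange's). Camera axes: x right, y down, z forward; pixel columns grow to the right and rows downward; lengths in m; the calibration is good to about 2 mm. A picture is of the moment at which its call begins: read the wrist's pose just before it. calibration takes no time and is no camera call.
- workorder.job_done(): hands the job in; it is judged then, once.
The state is a dict: "time": time; "q": joint angles; "qd": joint speeds; "joint_efforts": joint torques, N m; "ee_pos": TCP position; "tcp_rot": TCP orientation; "wrist_force": force on the tool from outside, world axes, zero at the start; "torque": the same for the moment, N m; "opening": finger opening in m; "grasp_force": force on a finger pad.
Only numpy, scipy, OpenCV 4.12 (cv2) and the standard library are available. Lean on these libraries where they do the work, as an engineer would, in place of code of your own. Each camera call takes 0.05 s, during which the arm holds its last target. There are 200 camera calls.

## Working session

There is one attempt and no reset: what is moved stays moved. The work goes in short steps, Python scripts to look and compute and a tool call to move; the robot and the scene stay as the last step left them, time stands still between calls to the robot, and variables do not carry over. Pictures are saved under pics/ and viewed, at most 14 in all, crops included, and the job is handed in when it is done.

Besides the shell and the picture viewer there is one more tool, called after "Emit:" as name(argument=value, ...), one argument or row to a line, values as JSON. play_rows: Moves the arm, as the interface text tells. Its arguments: {"type":"object","properties":{"increments":{"type":"array"},"grip_force":{"type":"number"}},"required":["increments"]}

```bash
mkdir -p pics; ls
python3 - <<'E'
from workcell import telemetry, camera, calibration
import cv2, numpy as np
print(telemetry.get_obs())
for n in ("scene","top"):
    p,d=camera(n); cv2.imwrite(f"pics/{n}0.png",p[:,:,::-1]); np.savez(f"{n}0.npz",p=p,d=d); print(n,calibration(n))
print(calibration("wrist"))
E
```

```text
pics
{'time': 0.0, 'q': array([-7.26510575e+01,  5.01090511e+00,  1.00345521e+01,  9.50991742e+01,
       -2.39711908e-03,  9.00013401e+01]), 'qd': array([-0.0466156 ,  0.0155531 ,  0.05814828,  0.03582553,  0.03292213,
       -0.04689516]), 'joint_efforts': array([ 4.10454841e-04, -5.20387352e+01,  4.64803720e+01,  1.61914795e-02,
        8.82533777e-05, -4.31924150e-06]), 'ee_pos': array([ 0.16393408, -0.52478987,  0.2495858 ]), 'tcp_rot': array([-1.79924473e+02,  2.39888350e-03,  1.73476055e+01]), 'wrist_force': array([-0.54166845,  0.3318667 , -0.66184599]), 'torque': array([-0.04963475,  0.03057236, -0.02425299]), 'grasp_force': 0.0, 'opening': 0.08547666436343973}
scene {'vertical_fov': 43.48282106797104, 'cx': 324.1732631946344, 'cy': 203.7555453672799, 'rvec': array([ 2.05633162,  0.4208897 , -0.2596879 ]), 'tvec': array([-0.29759383, -0.14499059,  1.72049586])}
top {'vertical_fov': 55.7147588324244, 'cx': 316.6875335535483, 'cy': 203.3840148101142, 'rvec': array([ 2.14819186, -2.18077885,  0.12884741]), 'tvec': array([-0.22678588,  0.44651334,  0.92635498])}
{'vertical_fov': 70.01392022615296, 'cx': 318.9273193421192, 'cy': 197.3851974974984, 'hand_eye': array([[ 3.83949835e-04, -9.63638338e-01, -2.67209667e-01,
         6.76392915e-02],
       [ 9.99999925e-01,  3.55120996e-04,  1.56212911e-04,
         2.65835433e-04],
       [-5.56409870e-05, -2.67209707e-01,  9.63638402e-01,
        -1.22464209e-01],
       [ 0.00000000e+00,  0.00000000e+00,  0.00000000e+00,
         1.00000000e+00]])}
```

View pics/top0.png

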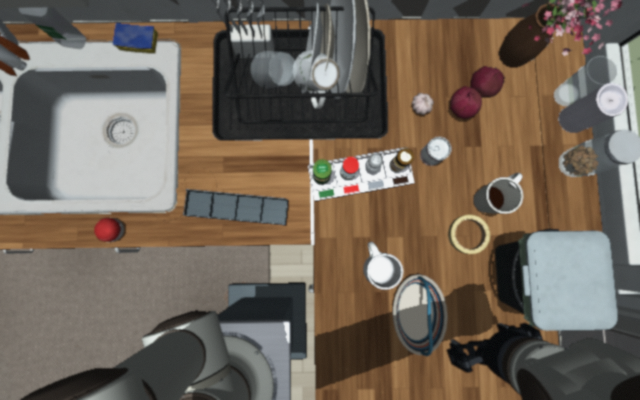

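View pics/scene0.png

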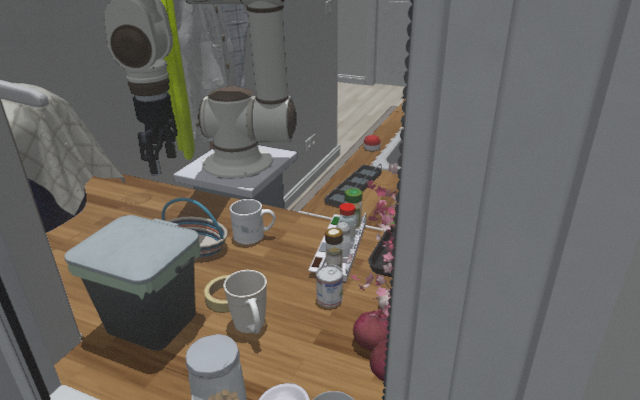

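Left to right in the white rack (top view): green (321,171), red (350,167), salt (375,160), brown (402,158). The grey rack spans about (185–288, 190–222), the mug is at (383,268) and the tin at (437,150).

```bash
cat > h.py <<'E'
import numpy as np, cv2
from scipy.spatial.transform import Rotation as Ro
from workcell import telemetry, camera, calibration
def cam(n,obs=None):
    c=calibration(n); f=200/np.tan(np.radians(c["vertical_fov"])/2)
    if n=="wrist":
        T=np.eye(4);T[:3,:3]=Ro.from_euler("xyz",obs["tcp_rot"],degrees=True).as_matrix();T[:3,3]=obs["ee_pos"]
        M=T@c["hand_eye"];return f,c["cx"],c["cy"],M[:3,:3],M[:3,3]
    R=cv2.Rodrigues(c["rvec"])[0];return f,c["cx"],c["cy"],R.T,-R.T@c["tvec"]
def ray(C,uv,z):
    f,cx,cy,R,o=C;uv=np.atleast_2d(uv).astype(float)
    d=np.c_[(uv[:,0]-cx)/f,(uv[:,1]-cy)/f,np.ones(len(uv))]@R.T
    return o+d*((z-o[2])/d[:,2])[:,None]
def blobs(mask,amin=15):
    n,l,s,c=cv2.connectedComponentsWithStats(mask.astype(np.uint8))
    return [(tuple(np.round(c[i],1)),int(s[i,4])) for i in range(1,n) if s[i,4]>=amin]
def move(obs,p,yaw):
    "tool-frame shift (mm) and turn (deg) to world p (m), tool down with yaw"
    A=Ro.from_euler("xyz",obs["tcp_rot"],degrees=True);B=Ro.from_euler("xyz",[180,0,yaw],degrees=True)
    return np.round(A.inv().apply(np.array(p)-obs["ee_pos"])*1000,1),np.round((A.inv()*B).as_rotvec(degrees=True),2)
E
python3 - <<'E'
from h import *
z=np.load("top0.npz");p=z["p"];d=z["d"];C=cam("top")
h=cv2.cvtColor(p,cv2.COLOR_RGB2HSV)
H,S,V=[h[...,i].astype(int) for i in range(3)]
roi=np.zeros(p.shape[:2],bool);roi[145:205,305:420]=1
for n,m in dict(green=(H>40)&(H<90)&(S>100),red=((H<6)|(H>174))&(S>150),brown=(V<90)&(S>80)&(H<25)).items():
    for c,a in blobs(m&roi): print(n,c,a,"lbl",ray(C,c,.0216)[0,:2].round(4),"lid",ray(C,c,.112)[0,:2].round(4))
# world map of depth
f,cx,cy,R,o=C
v,u=np.mgrid[:400,:640];P=np.stack([(u-cx)/f*d,(v-cy)/f*d,d],-1)@R.T+o
g=np.zeros_like(roi);g[180:235,175:300]=1
m=g&(S<90)&(V<125)
# grey rack colour blob
for c,a in blobs(m,200): print("grey",c,a)
n,l,s,c=cv2.connectedComponentsWithStats(m.astype(np.uint8));i=1+s[1:,4].argmax()
q=np.argwhere(l==i)[:,::-1]
w=ray(C,q,.022)[:,:2].astype(np.float32);r=cv2.minAreaRect(w);print("grey rect",r)
x,y,wd,ht=s[i,:4];print("z in rack",np.percentile(P[l==i][:,2],[5,50,95]))
cr=np.vstack([p[140:240,170:420]]);cv2.imwrite("pics/crop.png",cv2.resize(cr[:,:,::-1],None,fx=3.2,fy=3.2,interpolation=cv2.INTER_NEAREST))
for zz in [(.08,.13)]:
    mm=roi&(P[...,2]>zz[0])&(P[...,2]<zz[1])
    for c,a in blobs(mm,10): print("high",c,a,ray(C,c,.112)[0,:2].round(4))
E
```

```text
green (np.float64(321.8), np.float64(169.2)) 260 lbl [ 0.5313 -0.2479] lid [ 0.5125 -0.2461]
green (np.float64(326.0), np.float64(193.0)) 59 lbl [ 0.4697 -0.2575] lid [ 0.4568 -0.2548]
red (np.float64(350.4), np.float64(164.6)) 194 lbl [ 0.5422 -0.3213] lid [ 0.5224 -0.3125]
red (np.float64(351.0), np.float64(188.6)) 64 lbl [ 0.4801 -0.3212] lid [ 0.4662 -0.3124]
brown (np.float64(399.7), np.float64(162.3)) 49 lbl [ 0.5464 -0.4478] lid [ 0.5262 -0.4269]
brown (np.float64(400.3), np.float64(179.8)) 40 lbl [ 0.5009 -0.4475] lid [ 0.485  -0.4267]
grey (np.float64(235.4), np.float64(206.8)) 2831
grey rect ((0.43819764256477356, -0.028614193201065063), (0.26049548387527466, 0.07022947072982788), 83.70063781738281)
z in rack [0.00426806 0.00763533 0.02603526]
high (np.float64(403.7), np.float64(157.6)) 292 [ 0.5372 -0.4367]
high (np.float64(375.0), np.float64(160.5)) 164 [ 0.5313 -0.3698]
high (np.float64(349.9), np.float64(165.6)) 250 [ 0.5201 -0.3113]
high (np.float64(321.6), np.float64(169.6)) 338 [ 0.5116 -0.2456]
```

View pics/crop.png

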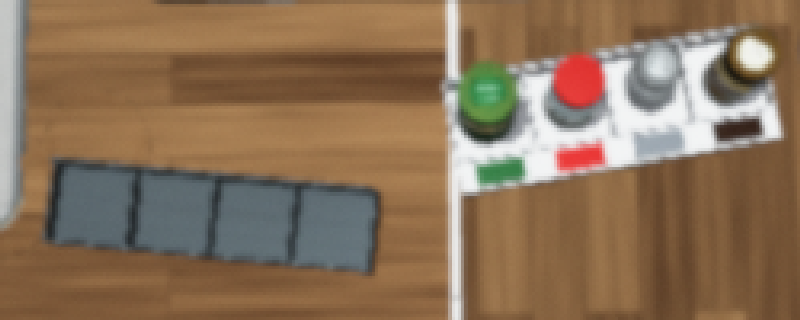

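```bash
python3 -c "
from h import *
print(move(telemetry.get_obs(),[.50,-.34,.28],99.3))"
```

```text
(array([375.9, -76.2, -30.3]), array([-6.000e-02, -5.000e-02, -8.195e+01]))
```

Emit:
play_rows(
  increments=[
    [[376,-76,-30],[0,0,-82],0],
    [[376,-76,-30],[0,0,-82],0],
    [[376,-76,-30],[0,0,-82],0],
    [[376,-76,-30],[0,0,-82],0],
    [[376,-76,-30],[0,0,-82],0],
    [[376,-76,-30],[0,0,-82],0],
    [[376,-76,-30],[0,0,-82],0],
    [[376,-76,-30],[0,0,-82],0],
    [[376,-76,-30],[0,0,-82],0],
    [[376,-76,-30],[0,0,-82],0],
    [[376,-76,-30],[0,0,-82],0],
    [[376,-76,-30],[0,0,-82],0],
    [[376,-76,-30],[0,0,-82],0],
    [[376,-76,-30],[0,0,-82],0],
  ],
  grip_force=30,
)

```text
time: 1.5
ee_pos: [0.5, -0.3405, 0.2803]
tcp_rot: [180.0, 0.0, 99.3]
wrist_force: [-0.8, 0.6, 0.6]
opening: 0.0857
grasp_force: 0.0
```

Run:
```python
from h import *
o=telemetry.get_obs();p,d=camera("wrist");cv2.imwrite("pics/w1.png",p[:,:,::-1]);np.savez("w1.npz",p=p,d=d)
C=cam("wrist",o);f,cx,cy,R,t=C
print(o["ee_pos"],o["tcp_rot"],o["q"])
h=cv2.cvtColor(p,cv2.COLOR_RGB2HSV);H,S,V=[h[...,i].astype(int) for i in range(3)]
for n,m in dict(green=(H>40)&(H<90)&(S>100),red=((H<6)|(H>174))&(S>150),brown=(V<90)&(S>80)&(H<25)).items():
    for c,a in blobs(m,100): print(n,c,a,"lbl",ray(C,c,.0216)[0,:2].round(4),"lid",ray(C,c,.112)[0,:2].round(4))
v,u=np.mgrid[:400,:640];P=np.stack([(u-cx)/f*d,(v-cy)/f*d,d],-1)@R.T+t
for lo in (.085,.1):
  m=(P[...,2]>lo)&(P[...,2]<.125)&(d>0.1)&(P[...,0]>.45)
  n,l,s,c=cv2.connectedComponentsWithStats(m.astype(np.uint8))
  for i in range(1,n):
    if s[i,4]>80:
      q=P[l==i];print(lo,c[i].round(),s[i,4],"z",np.percentile(q[:,2],[50,98]).round(4),"mid",((q.min(0)+q.max(0))/2).round(4),"ext",np.ptp(q,axis=0).round(4))
```

```text
[ 0.49999841 -0.34051253  0.28034428] [1.79997041e+02 1.49513265e-03 9.92505293e+01] [-3.42563480e+01  1.36993111e+01  2.33425222e+01  9.96400357e+01
  9.52549014e-04  4.64931227e+01]
green (np.float64(348.7), np.float64(92.4)) 1506 lbl [ 0.5212 -0.2372] lid [ 0.5136 -0.2459]
green (np.float64(305.3), np.float64(101.6)) 303 lbl [ 0.469  -0.2569] lid [ 0.4738 -0.2609]
red (np.float64(305.6), np.float64(152.4)) 272 lbl [ 0.4789 -0.3201] lid [ 0.4813 -0.3092]
red (np.float64(344.9), np.float64(160.9)) 964 lbl [ 0.5325 -0.3228] lid [ 0.5222 -0.3112]
brown (np.float64(141.5), np.float64(71.4)) 5030 lbl [ 0.2644 -0.2545] lid [ 0.3176 -0.2591]
brown (np.float64(228.2), np.float64(172.0)) 4252 lbl [ 0.3796 -0.363 ] lid [ 0.4055 -0.3419]
brown (np.float64(268.6), np.float64(216.8)) 128 lbl [ 0.4408 -0.418 ] lid [ 0.4522 -0.3838]
brown (np.float64(141.1), np.float64(236.7)) 346 lbl [ 0.2631 -0.4776] lid [ 0.3167 -0.4293]
brown (np.float64(284.8), np.float64(238.6)) 678 lbl [ 0.4677 -0.4473] lid [ 0.4728 -0.4062]
brown (np.float64(307.2), np.float64(240.2)) 185 lbl [ 0.5    -0.4446] lid [ 0.497
[... 1611 characters left out ...]
0.1125] ext [0.0542 0.0428 0.0249]
0.1 [344. 161.] 1063 z [0.1049 0.1064] mid [ 0.5228 -0.3133  0.1039] ext [0.0385 0.0389 0.0062]
0.1 [518. 159.] 188 z [0.1114 0.1242] mid [ 0.6958 -0.2809  0.1128] ext [0.0433 0.0095 0.0243]
0.1 [587. 179.] 613 z [0.1163 0.1244] mid [ 0.7708 -0.2875  0.1126] ext [0.1087 0.0124 0.0248]
0.1 [506. 193.] 223 z [0.1124 0.1243] mid [ 0.697  -0.3174  0.1125] ext [0.0414 0.0079 0.025 ]
0.1 [560. 205.] 552 z [0.1152 0.1246] mid [ 0.7503 -0.32    0.1125] ext [0.07   0.0098 0.0249]
0.1 [339. 272.] 948 z [0.1099 0.1116] mid [ 0.5398 -0.4399  0.1062] ext [0.0399 0.0396 0.0123]
0.1 [636. 371.] 120 z [0.1039 0.1124] mid [ 0.9488 -0.5167  0.1066] ext [0.0078 0.0248 0.0131]
```

View pics/w1.png

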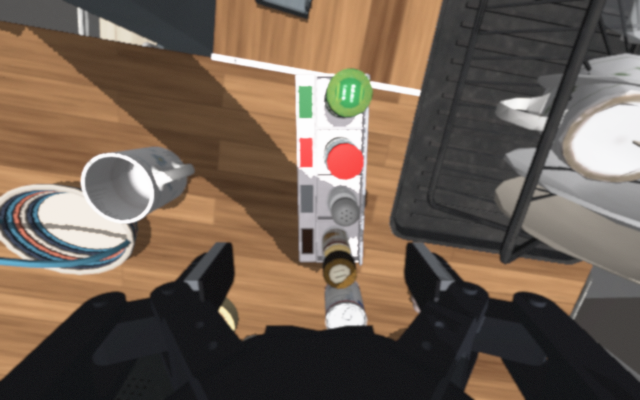

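The wrist view shows the jars in the order green (349,93), red (345,161), salt (345,213), brown (339,269). The mug is off to the left, the dish rack starts right of about column 395, and the tin is at (345,310).

Run:
```python
from h import *
o=telemetry.get_obs();C=cam("wrist",o);f,cx,cy,R,t=C;d=np.load("w1.npz")["d"]
v,u=np.mgrid[:400,:640];P=(np.stack([(u-cx)/f*d,(v-cy)/f*d,d],-1)@R.T+t)[:235].reshape(-1,3)
for y in np.arange(-.45,-.14,.04):
    q=P[(abs(P[:,1]-y)<.03)&(P[:,2]>.045)&(P[:,2]<.3)&(P[:,0]>.568)&(P[:,0]<.8)];print(y.round(2),q[:,0].min() if len(q) else None, q[q[:,0].argmin()].round(3) if len(q) else '')
print(move(o,[.5137,-.2462,.079],99.3),move(o,[.44,-.09,.28],83.7))
```

```text
-0.45 None 
-0.41 None 
-0.37 0.6856806782585019 [ 0.686 -0.364  0.046]
-0.33 0.6537313671566759 [ 0.654 -0.324  0.187]
-0.29 0.6536184916811733 [ 0.654 -0.287  0.188]
-0.25 0.6505680616864706 [ 0.651 -0.242  0.145]
-0.21 0.6510793265388267 [ 0.651 -0.238  0.138]
-0.17 0.6534251451770103 [ 0.653 -0.186  0.189]
(array([ 90.9,  28.7, 201.3]), array([ 0.  ,  0.  , -0.03])) (array([256.9, -18.9,   0.3]), array([ 0.  ,  0.  , 15.57]))
```

Emit:
play_rows(
  increments=[
    [[45,14,40],[0,0,0],0.2],
    [[91,29,80],[0,0,0],0.2],
    [[91,29,120],[0,0,0],0.2],
    [[91,29,150],[0,0,0],0.2],
    [[91,29,175],[0,0,0],0.2],
    [[91,29,192],[0,0,0],0.2],
    [[91,29,201],[0,0,0],0.2],
    [[91,29,201],[0,0,0],0.2],
    [[91,29,201],[0,0,0],0.4],
    [[91,29,201],[0,0,0],0.6],
    [[91,29,201],[0,0,0],0.8],
    [[91,29,201],[0,0,0],1],
    [[91,29,201],[0,0,0],1],
    [[91,29,201],[0,0,0],1],
  ],
  grip_force=30,
)

```text
time: 2.95
ee_pos: [0.5147, -0.2462, 0.0807]
tcp_rot: [179.9, 0.1, 99.3]
wrist_force: [-1.5, -0.4, 7.1]
opening: 0.0443
grasp_force: 30.9
```

Emit:
play_rows(
  increments=[
    [[0,0,-15],[0,0,0],1],
    [[0,0,-50],[0,0,0],1],
    [[0,0,-90],[0,0,0],1],
    [[20,-6,-130],[0,0,2],1],
    [[55,-16,-165],[0,0,5],1],
    [[95,-28,-195],[0,0,9],1],
    [[135,-39,-200],[0,0,13],1],
    [[160,-46,-200],[0,0,15.6],1],
    [[166,-48,-200],[0,0,15.6],1],
    [[166,-48,-200],[0,0,15.6],1],
    [[166,-48,-200],[0,0,15.6],1],
  ],
)

```text
time: 4.05
ee_pos: [0.44, -0.0903, 0.2794]
tcp_rot: [180.0, 0.0, 83.8]
wrist_force: [0.1, -1.4, -1.5]
opening: 0.0443
grasp_force: 31.0
```

Run:
```python
from h import *
o=telemetry.get_obs();p,d=camera("wrist");cv2.imwrite("pics/w2.png",p[:,:,::-1]);np.savez("w2.npz",p=p,d=d,pos=o["ee_pos"],rot=o["tcp_rot"])
C=cam("wrist",o);f,cx,cy,R,t=C
print(o["ee_pos"],o["tcp_rot"],o["q"],o["opening"])
v,u=np.mgrid[:400,:640];P=np.stack([(u-cx)/f*d,(v-cy)/f*d,d],-1)@R.T+t
roi=(P[...,0]>.38)&(P[...,0]<.5)&(P[...,1]>-.2)&(P[...,1]<.14)
# all rack material: z>3.5 mm ; fit by footprint
for lo,hi in ((.014,.026),(.03,.05)):
  m=roi&(P[...,2]>lo)&(P[...,2]<hi)&(d>.1)
  n,l,s,c=cv2.connectedComponentsWithStats(cv2.dilate(m.astype(np.uint8),np.ones((3,3))))
  q=P[m][:,:2].astype(np.float32);print(lo,len(q),cv2.minAreaRect(q))
  print("pct",np.percentile(q,[1,50,99],axis=0).round(4))
```

```text
[ 0.44001859 -0.09030084  0.27943413] [1.79989574e+02 1.23428014e-02 8.37829605e+01] [-1.15905513e+01 -7.98601257e+00  6.63119108e-01  9.86375952e+01
 -1.13121435e-02  8.46264860e+01] 0.04425526570183242
0.014 1059 ((0.43664246797561646, -0.0166720449924469), (0.23641149699687958, 0.06364113837480545), 83.75575256347656)
pct [[ 0.3944 -0.1227]
 [ 0.4206  0.0278]
 [ 0.4795  0.1022]]
0.03 453 ((0.4699854254722595, -0.008290514349937439), (0.20788311958312988, 0.0030663926154375076), 83.77532958984375)
pct [[ 0.4583 -0.1088]
 [ 0.4709  0.0007]
 [ 0.481   0.093 ]]
```

View pics/w2.png

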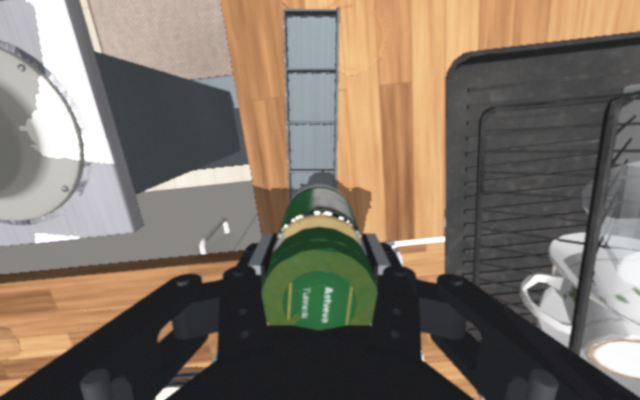

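The green jar hangs upright in the gripper. The grey rack's dividers show at about rows 71, 123 and 170 near column 312, with its left end at row 11. I'll check those against the rack pose fitted from depth.

```bash
cat >> h.py <<'E'
Gc=np.array([.4356,-.0274]);Gy=-6.24
def grey(y):
    a=np.radians(Gy);return Gc+y*np.array([-np.sin(a),np.cos(a)])
E
python3 - <<'E'
from h import *
z=np.load("w2.npz");o=telemetry.get_obs();C=cam("wrist",dict(ee_pos=z["pos"],tcp_rot=z["rot"]))
print(ray(C,[[312,11],[312,71],[312,123],[312,170]],.022).round(4))
print([grey(y).round(4) for y in (.129,.064,0,-.064,-.096,-.032,.032,.096)])
g=grey(-.096);print(move(o,[*g,.081],83.76), move(o,[*grey(-.096),.2],83.76))
E
```

```text
[[ 0.4525  0.0974  0.022 ]
 [ 0.4451  0.033   0.022 ]
 [ 0.4381 -0.0284  0.022 ]
 [ 0.4311 -0.0892  0.022 ]]
[array([0.4496, 0.1008]), array([0.4426, 0.0362]), array([ 0.4356, -0.0274]), array([ 0.4286, -0.091 ]), array([ 0.4252, -0.1228]), array([ 0.4321, -0.0592]), array([0.4391, 0.0044]), array([0.446, 0.068])]
(array([-33.7, -11.2, 198.2]), array([-0.02,  0.01, -0.01])) (array([-33.7, -11.3,  79.2]), array([-0.02,  0.01, -0.01]))
```

Emit:
play_rows(
  increments=[
    [[-17,-5,40],[0,0,0],1],
    [[-34,-11,80],[0,0,0],1],
    [[-35,-11,120],[0,0,0],1],
    [[-35,-11,150],[0,0,0],1],
    [[-35,-11,172],[0,0,0],1],
    [[-35,-11,185],[0,0,0],1],
    [[-35,-11,191],[0,0,0],1],
    [[-35,-11,193],[0,0,0],1],
    [[-35,-11,195],[0,0,0],1],
    [[-35,-11,197],[0,0,0],1],
    [[-35,-11,197],[0,0,0],1],
    [[-35,-11,197],[0,0,0],1],
  ],
)

```text
time: 5.3
ee_pos: [0.4252, -0.1234, 0.0827]
tcp_rot: [180.0, 0.0, 83.8]
wrist_force: [-0.7, 0.5, -0.5]
opening: 0.044
grasp_force: 31.1
```

Emit:
play_rows(
  increments=[
    [[0,0,1],[0,0,0],1],
    [[0,0,2],[0,0,0],1],
    [[0,0,2],[0,0,0],1],
    [[0,0,2],[0,0,0],1],
  ],
)

```text
time: 5.7
ee_pos: [0.4251, -0.1234, 0.0807]
tcp_rot: [180.0, 0.0, 83.7]
wrist_force: [-1.9, 0.1, 4.5]
opening: 0.0442
grasp_force: 31.4
```

Emit:
play_rows(
  increments=[
    [[0,0,0],[0,0,0],0.42],
    [[0,0,0],[0,0,0],0.36],
    [[0,0,0],[0,0,0],0.25],
    [[0,0,0],[0,0,0],0.15],
    [[0,0,-10],[0,0,0],0.15],
    [[0,0,-45],[0,0,0],0.15],
    [[0,0,-85],[0,0,0],0.15],
    [[-35,23,-105],[0,0,-3],0.15],
    [[-75,50,-105],[0,0,-7],0.15],
    [[-115,76,-105],[0,0,-10],0.15],
    [[-150,99,-105],[0,0,-13],0.15],
    [[-175,116,-105],[0,0,-15.5],0.15],
    [[-178,118,-105],[0,0,-15.5],0.15],
    [[-178,118,-105],[0,0,-15.5],0.15],
    [[-178,118,-105],[0,0,-15.5],0.15],
  ],
)

```text
time: 7.2
ee_pos: [0.5226, -0.3124, 0.1857]
tcp_rot: [-180.0, -0.0, 99.2]
wrist_force: [0.4, 0.5, 0.0]
opening: 0.0725
grasp_force: 0.0
```

```bash
python3 -c "
from h import *
o=telemetry.get_obs();print(o['ee_pos'],o['opening'])
print(move(o,[.5228,-.3133,.073],99.3))"
```

```text
[ 0.52260752 -0.31242352  0.18567381] 0.07251392362339706
(array([-9.000e-01,  1.000e-01,  1.127e+02]), array([-0.  , -0.02, -0.06]))
```

Emit:
play_rows(
  increments=[
    [[-1,0,40],[0,0,0],0.2],
    [[-1,0,80],[0,0,0],0.2],
    [[-1,0,103],[0,0,0],0.2],
    [[-1,0,113],[0,0,0],0.2],
    [[-1,0,113],[0,0,0],0.2],
    [[-1,0,113],[0,0,0],0.4],
    [[-1,0,113],[0,0,0],0.6],
    [[-1,0,113],[0,0,0],0.8],
    [[-1,0,113],[0,0,0],1],
    [[-1,0,113],[0,0,0],1],
    [[-1,0,113],[0,0,0],1],
  ],
)

```text
time: 8.3
ee_pos: [0.5239, -0.3146, 0.0746]
tcp_rot: [179.9, 0.1, 99.2]
wrist_force: [-0.9, 0.5, 6.6]
opening: 0.0415
grasp_force: 30.5
```

Emit:
play_rows(
  increments=[
    [[0,0,-15],[0,0,0],1],
    [[0,0,-55],[0,0,0],1],
    [[0,0,-100],[0,0,0],1],
    [[15,-3,-140],[0,0,1],1],
    [[60,-11,-150],[0,0,4],1],
    [[108,-20,-150],[0,0,7],1],
    [[156,-29,-150],[0,0,10],1],
    [[204,-38,-150],[0,0,13],1],
    [[245,-45,-150],[0,0,15.4],1],
    [[264,-49,-150],[0,0,15.4],1],
    [[264,-49,-120],[0,0,15.4],1],
    [[264,-49,-80],[0,0,15.4],1],
    [[264,-49,-45],[0,0,15.4],1],
    [[264,-49,-20],[0,0,15.4],1],
    [[264,-49,-10],[0,0,15.4],1],
    [[264,-49,-5],[0,0,15.4],1],
    [[264,-49,-5],[0,0,15.4],1],
  ],
)

```text
time: 10.0
ee_pos: [0.4327, -0.0616, 0.0783]
tcp_rot: [179.9, 0.0, 83.8]
wrist_force: [-0.1, 0.2, -1.6]
opening: 0.0417
grasp_force: 31.0
```

Emit:
play_rows(
  increments=[
    [[1.5,0,1],[0,0,0],1],
    [[1.5,0,2],[0,0,0],1],
    [[1.5,0,3],[0,0,0],1],
    [[1.5,0,4],[0,0,0],1],
    [[1.5,0,4],[0,0,0],1],
    [[1.5,0,4],[0,0,0],1],
  ],
)

```text
time: 10.6
ee_pos: [0.4328, -0.06, 0.0746]
tcp_rot: [179.9, -0.0, 83.9]
wrist_force: [-3.4, 0.4, 7.9]
opening: 0.0416
grasp_force: 32.0
```

Emit:
play_rows(
  increments=[
    [[0,0,0],[0,0,0],0.44],
    [[0,0,0],[0,0,0],0.37],
    [[0,0,0],[0,0,0],0.25],
    [[0,0,0],[0,0,0],0.15],
    [[0,0,-10],[0,0,0],0.15],
    [[0,0,-45],[0,0,0],0.15],
    [[0,0,-85],[0,0,0],0.15],
    [[-35,14,-110],[0,0,-2],0.15],
    [[-80,32,-110],[0,0,-4],0.15],
    [[-126,51,-110],[0,0,-6],0.15],
    [[-172,69,-110],[0,0,-8],0.15],
    [[-218,88,-110],[0,0,-10],0.15],
    [[-264,106,-110],[0,0,-12],0.15],
    [[-310,125,-110],[0,0,-14],0.15],
    [[-350,141,-110],[0,0,-15.5],0.15],
    [[-366,147,-110],[0,0,-15.5],0.15],
    [[-366,147,-110],[0,0,-15.5],0.15],
    [[-366,147,-110],[0,0,-15.5],0.15],
  ],
)

```text
time: 12.4
ee_pos: [0.5392, -0.4396, 0.1832]
tcp_rot: [-180.0, -0.0, 99.3]
wrist_force: [0.4, 0.8, -0.5]
opening: 0.0724
grasp_force: 0.0
```

```bash
python3 -c "
from h import *
o=telemetry.get_obs();print(o['ee_pos'],o['opening'])
print(move(o,[.5398,-.4399,.077],99.3))
p,d=camera('wrist');cv2.imwrite('pics/w3.png',p[:,:,::-1])"
```

```text
[ 0.539235   -0.4395513   0.18324151] 0.0723511981984151
(array([ -0.5,   0.5, 106.2]), array([-0.02, -0.04,  0.02]))
```

View pics/w3.png

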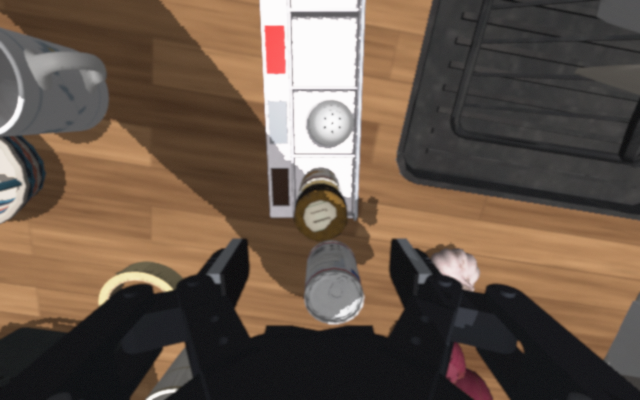

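The brown jar at (320,215) is centred between the fingers, the salt shaker is at (330,123), and the tin at (333,295) is clear.

Emit:
play_rows(
  increments=[
    [[-0.5,0.5,40],[0,0,0],0.2],
    [[-0.5,0.5,75],[0,0,0],0.2],
    [[-0.5,0.5,97],[0,0,0],0.2],
    [[-0.5,0.5,106],[0,0,0],0.2],
    [[-0.5,0.5,106],[0,0,0],0.2],
    [[-0.5,0.5,106],[0,0,0],0.4],
    [[-0.5,0.5,106],[0,0,0],0.6],
    [[-0.5,0.5,106],[0,0,0],0.8],
    [[-0.5,0.5,106],[0,0,0],1],
    [[-0.5,0.5,106],[0,0,0],1],
    [[-0.5,0.5,106],[0,0,0],1],
  ],
)

```text
time: 13.55
ee_pos: [0.5407, -0.4405, 0.0796]
tcp_rot: [179.9, 0.1, 99.4]
wrist_force: [-0.1, 1.1, 6.0]
opening: 0.0401
grasp_force: 30.1
```

Emit:
play_rows(
  increments=[
    [[0,0,-15],[0,0,0],1],
    [[0,0,-55],[0,0,0],1],
    [[0,0,-100],[0,0,0],1],
    [[10,0,-145],[0,0,0],1],
    [[50,-1,-165],[0,0,1],1],
    [[98,-2,-165],[0,0,3],1],
    [[146,-3,-165],[0,0,4.5],1],
    [[194,-4,-165],[0,0,6],1],
    [[242,-5,-165],[0,0,8],1],
    [[290,-6,-165],[0,0,9.5],1],
    [[338,-7,-165],[0,0,11],1],
    [[386,-8,-165],[0,0,12.5],1],
    [[434,-9,-165],[0,0,14],1],
    [[480,-10,-165],[0,0,15.5],1],
    [[508,-11,-165],[0,0,15.5],1],
    [[516,-11,-150],[0,0,15.5],1],
    [[516,-11,-115],[0,0,15.5],1],
    [[516,-11,-80],[0,0,15.5],1],
    [[516,-11,-60],[0,0,15.5],1],
    [[516,-11,-60],[0,0,15.5],1],
  ],
)

```text
time: 15.55
ee_pos: [0.444, 0.0671, 0.1358]
tcp_rot: [-179.8, 0.1, 83.9]
wrist_force: [-0.2, -0.1, -2.0]
opening: 0.0401
grasp_force: 30.7
```

```bash
python3 -c "
from h import *
o=telemetry.get_obs();print(o['ee_pos'],o['opening'])
print(move(o,[.446,.067,.0795],83.76))
p,d=camera('wrist');cv2.imwrite('pics/w4.png',p[:,:,::-1])"
```

```text
[0.44402427 0.06714171 0.13581083] 0.04008887604410878
(array([ 0.1,  2.2, 56.3]), array([-0.18,  0.05,  0.09]))
```

View pics/w4.png

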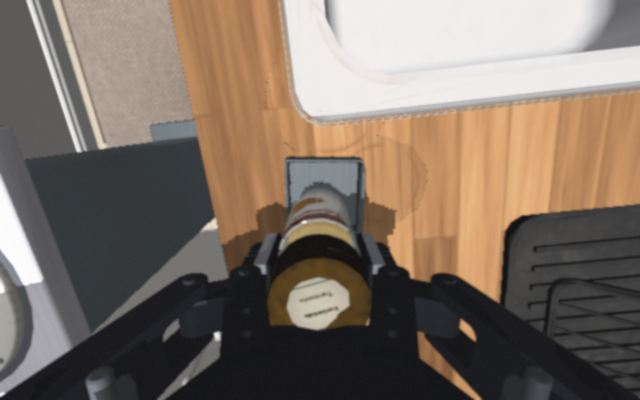

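The brown jar is upright, with the leftmost grey compartment (288–363, 158 down) below it. Next I lower it.

Emit:
play_rows(
  increments=[
    [[0,2,25],[0,0,0],1],
    [[0,2,42],[0,0,0],1],
    [[0,2,50],[0,0,0],1],
    [[0,2,53],[0,0,0],1],
    [[0,2,54.5],[0,0,0],1],
    [[0,2,56],[0,0,0],1],
    [[0,2,57],[0,0,0],1],
    [[0,2,57],[0,0,0],1],
    [[0,2,57],[0,0,0],1],
  ],
)

```text
time: 16.5
ee_pos: [0.4474, 0.0671, 0.0805]
tcp_rot: [180.0, -0.0, 83.8]
wrist_force: [-0.2, -0.4, -0.8]
opening: 0.0401
grasp_force: 30.7
```

Emit:
play_rows(
  increments=[
    [[0,-1,0.5],[0,0,0],1],
    [[0,-1,1],[0,0,0],1],
    [[0,-1,1.5],[0,0,0],1],
    [[0,-1,1.5],[0,0,0],1],
    [[0,-1,1.5],[0,0,0],1],
  ],
)

```text
time: 17.0
ee_pos: [0.4462, 0.0673, 0.0795]
tcp_rot: [180.0, -0.0, 83.9]
wrist_force: [-3.3, 0.0, 6.8]
opening: 0.0404
grasp_force: 31.4
```

Emit:
play_rows(
  increments=[
    [[0,0,0],[0,0,0],0.45],
    [[0,0,0],[0,0,0],0.38],
    [[0,0,0],[0,0,0],0.25],
    [[0,0,0],[0,0,0],0.15],
    [[0,0,-10],[0,0,0],0.15],
    [[0,0,-45],[0,0,0],0.15],
    [[0,0,-85],[0,0,0],0.15],
    [[-35,11,-110],[0,0,-1],0.15],
    [[-80,25,-110],[0,0,-3],0.15],
    [[-126,40,-110],[0,0,-5],0.15],
    [[-172,55,-110],[0,0,-7],0.15],
    [[-218,70,-110],[0,0,-9],0.15],
    [[-264,85,-110],[0,0,-11],0.15],
    [[-310,99,-110],[0,0,-12],0.15],
    [[-356,114,-110],[0,0,-14],0.15],
    [[-400,128,-110],[0,0,-15.5],0.15],
    [[-425,136,-110],[0,0,-15.5],0.15],
    [[-430,138,-110],[0,0,-15.5],0.15],
    [[-430,138,-110],[0,0,-15.5],0.15],
    [[-430,138,-110],[0,0,-15.5],0.15],
  ],
)

```text
time: 19.0
ee_pos: [0.5374, -0.3742, 0.1892]
tcp_rot: [180.0, -0.0, 99.4]
wrist_force: [0.6, -0.3, 0.5]
opening: 0.0727
grasp_force: 0.0
```

```bash
python3 -c "
from h import *
o=telemetry.get_obs();print(o['ee_pos'],o['opening'])
print(move(o,[.5362,-.3757,.065],99.3))"
```

```text
[ 0.53740251 -0.37421194  0.18915959] 0.07266753046131766
(array([ -1.3,  -1.4, 124.2]), array([ 0.  , -0.01,  0.08]))
```

Emit:
play_rows(
  increments=[
    [[-1,-1,40],[0,0,0],0.2],
    [[-1,-1,85],[0,0,0],0.2],
    [[-1,-1,112],[0,0,0],0.2],
    [[-1,-1,122],[0,0,0],0.2],
    [[-1,-1,124],[0,0,0],0.2],
    [[-1,-1,124],[0,0,0],0.3],
    [[-1,-1,124],[0,0,0],0.5],
    [[-1,-1,124],[0,0,0],0.7],
    [[-1,-1,124],[0,0,0],1],
    [[-1,-1,124],[0,0,0],1],
    [[-1,-1,124],[0,0,0],1],
  ],
)

```text
time: 20.1
ee_pos: [0.5374, -0.3768, 0.0672]
tcp_rot: [179.9, 0.1, 99.3]
wrist_force: [-1.0, 0.3, 6.5]
opening: 0.0363
grasp_force: 29.8
```

Emit:
play_rows(
  increments=[
    [[0,0,-5],[0,0,0],1],
    [[0,0,-20],[0,0,0],1],
    [[0,0,-40],[0,0,0],1],
    [[0,0,-40],[0,0,0],1],
  ],
)

```text
time: 20.5
ee_pos: [0.5378, -0.3772, 0.1089]
tcp_rot: [179.8, 0.2, 99.3]
wrist_force: [0.7, -0.1, -0.7]
opening: 0.036
grasp_force: 29.8
```

```bash
python3 -c "
from h import *
p,d=camera('wrist');cv2.imwrite('pics/w5.png',p[:,:,::-1])
p,d=camera('scene');cv2.imwrite('pics/s5.png',cv2.resize(p[150:330,250:410,::-1],None,fx=3,fy=3))"
```

```text
(no output)
```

View pics/w5.png

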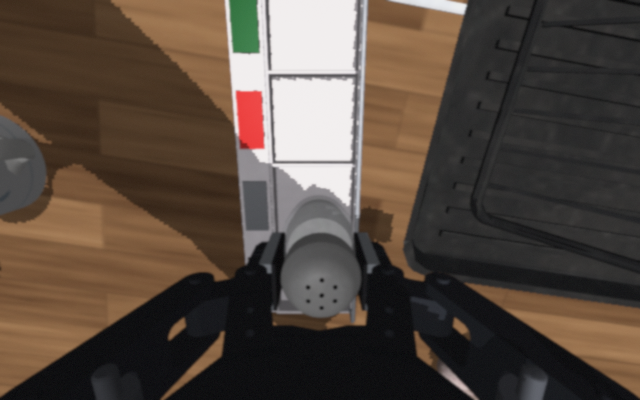

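View pics/s5.png

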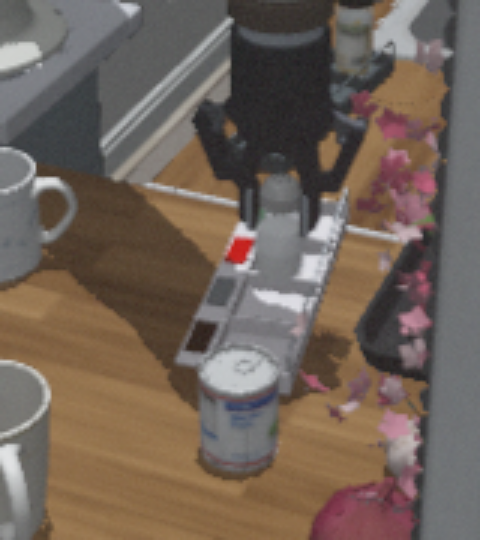

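The shaker is held upright and centred, with its dome at (322,275). Its body is just slimmer at the gripped height.

Emit:
play_rows(
  increments=[
    [[0,0,-40],[0,0,0],1],
    [[5,0,-85],[0,0,0],1],
    [[35,-3,-110],[0,0,1.5],1],
    [[80,-7,-115],[0,0,3.5],1],
    [[127,-11,-115],[0,0,5.5],1],
    [[174,-15,-115],[0,0,7.5],1],
    [[221,-20,-115],[0,0,9.5],1],
    [[268,-24,-115],[0,0,11.5],1],
    [[315,-28,-115],[0,0,13.5],1],
    [[360,-32,-115],[0,0,15.5],1],
    [[385,-35,-115],[0,0,15.5],1],
    [[390,-35,-90],[0,0,15.5],1],
    [[390,-35,-50],[0,0,15.5],1],
    [[390,-35,-25],[0,0,15.5],1],
    [[390,-35,-25],[0,0,15.5],1],
    [[390,-35,-25],[0,0,15.5],1],
  ],
)

```text
time: 22.2
ee_pos: [0.4384, 0.0028, 0.13]
tcp_rot: [-180.0, 0.0, 83.8]
wrist_force: [0.8, -0.4, -0.6]
opening: 0.0359
grasp_force: 30.3
```

```bash
python3 -c "
from h import *
o=telemetry.get_obs();print(o['ee_pos'],o['opening'])
print(move(o,[.439,.0034,.0672],83.76))"
```

```text
[0.43842748 0.00284563 0.12995563] 0.03593111913945341
(array([ 0.6,  0.6, 62.8]), array([-0.05,  0.  ,  0.08]))
```

Emit:
play_rows(
  increments=[
    [[0.5,0.5,25],[0,0,0],1],
    [[0.5,0.5,44],[0,0,0],1],
    [[0.5,0.5,54],[0,0,0],1],
    [[0.5,0.5,58],[0,0,0],1],
    [[0.5,0.5,60],[0,0,0],1],
    [[0.5,0.5,61.5],[0,0,0],1],
    [[0.5,0.5,62.5],[0,0,0],1],
    [[0.5,0.5,63.5],[0,0,0],1],
    [[0.5,0.5,63.5],[0,0,0],1],
    [[0.5,0.5,63.5],[0,0,0],1],
  ],
)

```text
time: 23.2
ee_pos: [0.4397, 0.0034, 0.0671]
tcp_rot: [179.9, -0.0, 83.9]
wrist_force: [-0.7, 0.9, 5.6]
opening: 0.036
grasp_force: 31.4
```

Emit:
play_rows(
  increments=[
    [[0,0,0],[0,0,0],0.5],
    [[0,0,0],[0,0,0],0.42],
    [[0,0,0],[0,0,0],0.3],
    [[0,0,0],[0,0,0],0.15],
    [[0,0,-10],[0,0,0],0.15],
    [[0,0,-45],[0,0,0],0.15],
    [[0,0,-90],[0,0,0],0.15],
    [[0,0,-130],[0,0,0],0.15],
    [[-40,0,-170],[0,0,0],0.15],
    [[-80,0,-210],[0,0,0],0.15],
    [[-100,0,-230],[0,0,0],0.15],
    [[-100,0,-230],[0,0,0],0.15],
    [[-100,0,-230],[0,0,0],0.15],
  ],
)

```text
time: 24.5
ee_pos: [0.4286, -0.0966, 0.2971]
tcp_rot: [179.9, -0.0, 83.8]
wrist_force: [-0.0, -0.0, -0.4]
opening: 0.0728
grasp_force: 0.0
```

```bash
python3 -c "
from h import *
o=telemetry.get_obs();p,d=camera('wrist');cv2.imwrite('pics/w6.png',p[:,:,::-1])
f,cx,cy,R,t=cam('wrist',o);v,u=np.mgrid[:400,:640];P=np.stack([(u-cx)/f*d,(v-cy)/f*d,d],-1)@R.T+t
m=(P[...,2]>.085)&(P[...,2]<.125)&(d>.1)&(abs(P[...,0]-.435)<.06)
n,l,s,c=cv2.connectedComponentsWithStats(m.astype(np.uint8))
for i in range(1,n):
  if s[i,4]>150: q=P[l==i];print(((q.min(0)+q.max(0))/2).round(4),'top',np.percentile(q[:,2],97).round(4))
print([(y,grey(y).round(4)) for y in (.096,.032,-.032,-.096)])"
```

```text
[0.4453 0.063  0.1008] top 0.1116
[0.44   0.005  0.0903] top 0.0943
[ 0.4322 -0.0584  0.0995] top 0.1063
[ 0.425  -0.1225  0.1015] top 0.1117
[(0.096, array([0.446, 0.068])), (0.032, array([0.4391, 0.0044])), (-0.032, array([ 0.4321, -0.0592])), (-0.096, array([ 0.4252, -0.1228]))]
```

View pics/w6.png

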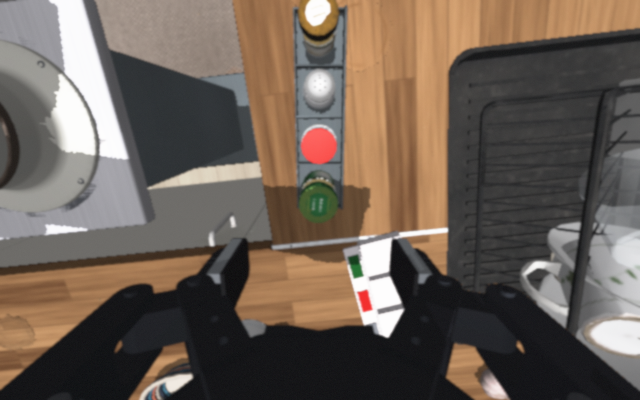

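All four jars stand upright and centred in the grey rack. Left to right they are brown (319,15), salt (319,88), red (319,145) and green (318,200), with tops at the expected heights.

```bash
python3 -c "
from workcell import workorder
print(workorder.job_done())"
```

```text
the job is handed in; nothing more can be done
None
```

All four jars now stand upright in the grey rack in reverse order (left to right: brown, salt, red, green); the mug and tin were not moved, and I handed the job in at about 24.5 s of the 104 s allowed.

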